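# Bring the short wide pill bottle round to the pinch bowl and point it out

### The job

The person seated across the peninsula is about to fill the short, wide pill bottle at the white pinch bowl: push the lazy Susan round with the fingertips, for instance against one of its dividers, without touching any bottle, until that bottle stands beside the bowl, at the place on the turntable nearest to it. Then point the bottle out: bring the fingertips a couple of centimetres above the middle of its cap without touching it, keep them there for about three seconds and finish still pointing. Lift nothing, keep the bottles upright, and leave the bowl and the other things on the counter where they are.

Things in the scene. Friction and masses are not known exactly. Their poses are not given: they have to be found in the camera images.
- susan: Black plastic lazy Susan tray, 300 mm across, rim top 48 mm above the counter. Origin: on its axis, 16 mm above the counter; floor 6 mm higher. Four upright dividers, 4 mm thick, run from the 44 mm hub to the rim, tops 72 mm above the counter, at 45 degrees either side of the tray's +x and -x: four equal quarters. The quarter round its +x is empty; each other quarter has one bottle in it.
- susan_base: Fixed round foot under the tray, black plastic, 196 mm across, 14 mm high. Origin: centre of its underside, on the turntable's vertical axis. Its x axis points level at the pinch bowl's centre. The tray turns on it either way without stops, takes about 1 N at a divider and stays where it is left; the loose bottles ride round with it, sliding a little, if it is turned smoothly.
- wide_bottle: The bottle to point out: short, wide, empty amber pill bottle with a white twist cap and blank label, 60 mm across, 60 mm high, cap 64 mm across; about 36 g; stands loose in one quarter of the tray, its centre 78 to 105 mm from the axis. Origin: centre of its underside, z up.
- wide_cap (a point): Centre of the top of the short wide bottle's cap, 60 mm above the bottle's underside; z up.
- tall_bottle: Tall narrow amber pill bottle with white twist cap, 40 mm across (cap 43), 80 mm high, loose on the tray. Origin: centre of its underside. Leave it upright, untouched.
- small_bottle: Small narrow amber pill bottle with white twist cap, 35 mm across (cap 38), 55 mm high, loose on the tray. Origin: centre of its underside. Leave it upright, untouched.
- pinch_bowl: White ceramic pinch bowl, 80 mm across, 34 mm high, loose on the counter just outside the turntable on its far side, centre 210 to 245 mm from the turntable's axis. Origin: centre of its underside. Not to be moved.
- organizer: Orange weekly pill organizer with seven lids in a row, 226 x 47 x 27 mm, long axis along its x. Origin: centre of its underside. On the counter to the robot's right of the turntable; not to be moved.
- splitter: Stainless steel pill splitter, 92 x 40 mm, with a hinged lever that may stand raised (up to about 95 mm high). Origin: centre of its underside. On the counter to the robot's left of the turntable; not to be moved.
- tumbler: Water glass, 72 mm across, 110 mm high. Origin: centre of its underside. Not to be moved.
- mug: Blue mug, 82 mm across, 92 mm high, handle to its +y. Origin: centre of its underside. Not to be moved.
- spoon: Steel measuring spoon, about 150 mm long, lying along its x. Origin: centre of its underside. Not to be moved.
There are look-alikes about, which are no part of the job. What is shaped like the wide_bottle but brown, green or yellow is not meant.

How it is judged (in metres and radians):
On the way, in this order (a step that is already met when the one before it is completed fails the run):
1. the short wide bottle has been brought round beside the pinch bowl and the lazy Susan is at rest (x of wide_bottle in the frame of susan_base above 0.06 m and y of wide_bottle in the frame of susan_base between -0.03 and 0.03 m and angular speed of susan below 0.08 rad/s and linear speed of wide_bottle below 0.02 m/s), for 0.3 s.
2. the fingertips dwell just above the cap of the short wide bottle (all of step 1 and horizontal distance between the grasp point and wide_cap below 0.025 m and z of the grasp point in the frame of wide_cap between 0.01 and 0.09 m), for 2 s.
At the end, for the whole second after the job is handed in: The short wide bottle is over 60 mm from the turntable's axis towards the bowl and within 30 mm of the line to it; the grasp point is within 25 mm of its cap's centre seen from above, 10 to 90 mm over its top; turntable at rest, all three bottles upright in the tray (all of step 2 and angle between each of wide_bottle, tall_bottle, small_bottle's own z axis and vertical below 0.15 rad and horizontal distance between each of wide_bottle, tall_bottle, small_bottle and susan below 0.135 m and z of each of wide_bottle, tall_bottle, small_bottle in the frame of susan below 0.012 m); the robot touches nothing.
It fails at once if a bottle is touched by the robot (contact force between any of the fingers, the arm and wide_bottle above 0.3 N or contact force between any of the fingers, the arm and tall_bottle above 0.3 N or contact force between any of the fingers, the arm and small_bottle above 0.3 N).
It fails at once if a bottle is tipped over or lifted (angle between any of wide_bottle, tall_bottle, small_bottle's own z axis and vertical above 0.4 rad or z of any of wide_bottle, tall_bottle, small_bottle in the frame of susan above 0.02 m).
It fails at once if the bowl or another thing on the counter is moved by more than 15 mm (distance of any of pinch_bowl, organizer, splitter, tumbler, mug, spoon from where it was at the start of the episode above 0.015 m).
It also fails if it takes over 61 s, if anything falls off the work surface, if the arm or the gripper's body presses on something with over 40 N, if the wrist force passes 120 N, or if a joint passes its speed limit or range.

### The arm

A 6-joint arm with a two-finger parallel gripper is mounted at the origin on the work surface. World frame = base frame: x ahead of the robot, y to its left, z up, the work surface at z = 0. Lengths are in mm, angles in rad, forces in N, time in s.
With the tool pointing down it reaches from about 275 to 825 mm from the base axis. Payload 4.9 kg.
Tool frame: the origin (TCP) lies where the fingers leave the gripper's body, on its centre line; the fingertips stand 73 mm ahead of it and the grasp point (between the pads) lies 54 mm ahead of it; z points along the fingers, y is the line along which they close (so a half turn about z gives the same grasp; the last joint's range is limited). The gripper opens to 85 mm and grips with 20 to 120 N. Pads are 22 mm wide; open, the fingers measure 114 mm over their backs; the gripper's body (76 mm by 85 mm) begins 54 mm behind the grasp point. The pads swing forward as they close: fully open they stand 13 mm farther back than shut.
Start: joints at [-1.32, 0.326, -0.193, 1.052, 0, 1.437], TCP at [206.469, -509.794, 303.881] pointing down, gripper open.
Joint ranges: [-2.65, 2.65], [-0.97, 1.79], [-1.3, 1.35], [-1.93, 2.1], [-1.47, 1.37], [-3.14, 3.14]. Speed limits (rad/s): [2.57, 2.57, 3.14, 3.14, 3.14, 3.14].

### API

Orientations are given as a unit quaternion [w, x, y, z].
In Python, from plant import * gives the robot as it stands.
- The arm moves only by the tool step_arm, never from a script. Its argument "plan" is a list of rows, each an object with "turn": the turn, a rotation vector about the tool's x, y, z in degrees, a list of three; "delta_pos": the shift along the tool's x, y, z in mm, a list of three; "fingers": the closure in counts, from 0 (fully open) to 255 (shut). A call has 1 to 5 rows; each row shifts and turns the commanded pose from where the row before left it, along the tool's axes as they then stand; what a row does not reach is not made up. A row lasts 1/12 s, in which the tool goes at most 41.7 mm and 7.16 degrees, less where a joint would pass 70% of its speed; a pose out of reach is approached as far as the arm can. A call is refused whole if a number of a shift passes 41.7 or a number of a turn 7.16, either way. A call with a gripper value outside its range is refused whole. The fingers move at their own pace and stop on an object; "grip_force" is the grip in N (left out, the last holds). Time passes only in rows, so rows that do not move let the fingers close. It gives the time, the measured TCP pose, the force, the opening and the grip force at its end, in the units of the state.
- get_state(): the state, without advancing time (a new reading comes with each control period).
- get_image(name): name is "side" or "top" or "wrist"; returns a dict with "pixels" (480x640x3 uint8, blue, green, red), "K" (3x3 intrinsics, pixels), "position" and "attitude" of the camera in the world; the wrist camera has in their place "hand_eye" (4x4, takes a point from camera to tool coordinates, whose origin is the TCP and whose axes are the flange's). Camera axes: x right, y up, looking along -z (the intrinsics and any distortion apply to the point x, -y, -z); pixel columns grow to the right and rows downward; lengths in mm; the calibration is good to about 2 mm. A picture is of the moment at which its call begins: read the wrist's pose just before it. There is no depth.
- close_job(): hands the job in; it is judged then, once.
The state is a dict: "clock": time; "joints": joint angles; "joint_velocities": joint speeds; "effort": joint torques, N m; "tcp_pos": TCP position; "tool_rot": TCP orientation; "force": force on the tool from outside, world axes, zero at the start; "torque": the same for the moment, N m; "opening": finger opening in mm; "grasp_force": force on a finger pad.
Only numpy, scipy, OpenCV 4.12 (cv2) and the standard library are available. Lean on these libraries where they do the work, as an engineer would, in place of code of your own. Each camera call takes 0.05 s, during which the arm holds its last target. There are 200 camera calls.

## Working session

There is one attempt and no reset: what is moved stays moved. The work goes in short steps, Python scripts to look and compute and a tool call to move; the robot and the scene stay as the last step left them, time stands still between calls to the robot, and variables do not carry over. Pictures are saved under pics/ and viewed, at most 10 in all, crops included, and the job is handed in when it is done.

Besides the shell and the picture viewer there is one more tool, called as a command line: name --argument value ..., lists and objects as JSON in quotes. step_arm: Moves the arm, as the interface text tells. Its arguments: {"type":"object","properties":{"plan":{"type":"array"},"grip_force":{"type":"number"}},"required":["plan"]}

```bash
mkdir -p pics; cat > h.py <<'E'
from plant import *
import numpy as np, cv2, json
from scipy.spatial.transform import Rotation as R
def q(w): return R.from_quat([w[1],w[2],w[3],w[0]])
def snap(n,f):
    im=get_image(n); cv2.imwrite(f,im['pixels'])
    np.savez(f[:-4]+'.npz',K=im['K'],p=im.get('position',0),a=im.get('attitude',0)); return im
def ray(f,u,v,z):
    d=np.load(f[:-4]+'.npz'); a=d['a']; M=q(a).as_matrix() if a.shape==(4,) else a
    r=np.linalg.solve(d['K'],[u,v,1]); r=M@np.array([r[0],-r[1],-r[2]])
    p=d['p']; return (p+r*(z-p[2])/r[2])[:2].round(1)
def proj(f,P):
    d=np.load(f[:-4]+'.npz'); a=d['a']; M=q(a).as_matrix() if a.shape==(4,) else a
    c=M.T@(np.array(P)-d['p']); c=d['K']@np.array([c[0],-c[1],-c[2]]); return (c[:2]/c[2]).round(1)
E
python3 - <<'E'
from h import *
for n in('top','side'):
    im=snap(n,f'pics/{n}0.png'); print({k:v for k,v in im.items() if k!='pixels'})
print(get_state())
E
```

```text
{'K': array([[571.989295  ,   0.        , 317.73921513],
       [  0.        , 571.989295  , 227.89631294],
       [  0.        ,   0.        ,   1.        ]]), 'position': array([ 286.01584835,  -70.74496268, 1346.91949289]), 'attitude': array([-0.68921115, -0.07350407,  0.07222837,  0.71719468])}
{'K': array([[529.87044506,   0.        , 317.83709059],
       [  0.        , 529.87044506, 240.33933095],
       [  0.        ,   0.        ,   1.        ]]), 'position': array([  245.4971399 , -1102.26804937,   768.61469851]), 'attitude': array([ 0.86892919,  0.47687234, -0.06456067, -0.11570114])}
{'clock': 0.1, 'joints': array([-1.32020143e+00,  3.26866589e-01, -1.93492398e-01,  1.05200683e+00,
        2.94211989e-05,  1.43658953e+00]), 'joint_velocities': array([-0.00026122, -0.00111839,  0.00313269,  0.0003804 ,  0.00011665,
        0.00104918]), 'effort': array([ 4.45803907e-04, -4.44240940e+01,  2.63036817e+01,  7.89026526e-03,
       -1.51263462e-04, -2.47901603e-06]), 'tcp_pos': array([ 206.36625623, -509.36956489,  303.17855064]), 'tool_rot': array([-7.84272607e-04,  9.81547684e-01,  1.91215920e-01, -3.09560474e-05]), 'force': array([ 0.33669145, -0.01581697, -0.15343548]), 'torque': array([ 0.02541807, -0.00328598, -0.01354218]), 'grasp_force': 0.0, 'opening': 85.46003067616303}
```

View pics/top0.png

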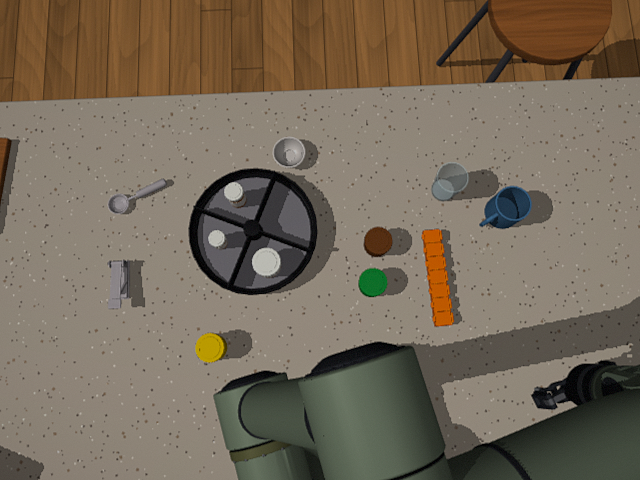

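View pics/side0.png

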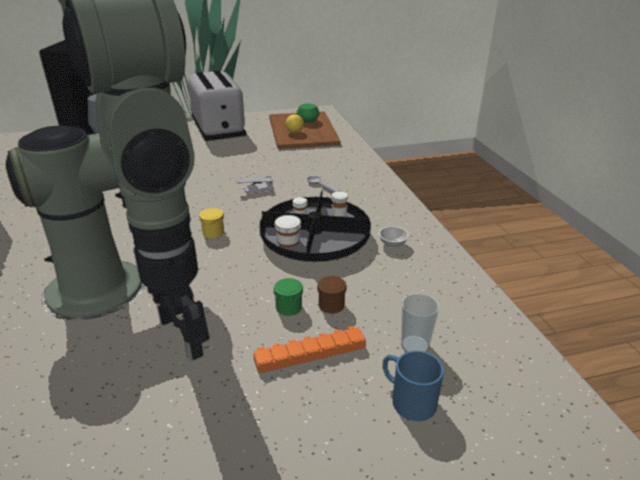

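The top view shows these candidates for the wide bottle: a white cap on the tray at (267,262), and look-alikes on the counter in brown (378,241), green (373,282) and yellow (211,347). The other two white caps are the narrow bottles at (234,194) and (217,239). I choose (267,262) and will check it in a close crop. The bowl is at (289,152).

```bash
python3 - <<'E'
from h import *
im=cv2.imread('pics/top0.png')[125:305,180:420]
cv2.imwrite('pics/c1.png',cv2.resize(im,None,fx=3.3333,fy=3.3333,interpolation=cv2.INTER_CUBIC))
f='pics/top0.png'
for n,u,v,z in[('axis',252.5,230,72),('wide',267,262,82),('bowl',289,152,34),('tall',234,192,102),('small',217,239,77)]: print(n,ray(f,u,v,z))
E
```

```text
axis [554.2  74.9]
wide [477.8  42.5]
bowl [750.8 -11.8]
tall [637.  111.8]
small [535.6 154.9]
```

View pics/c1.png

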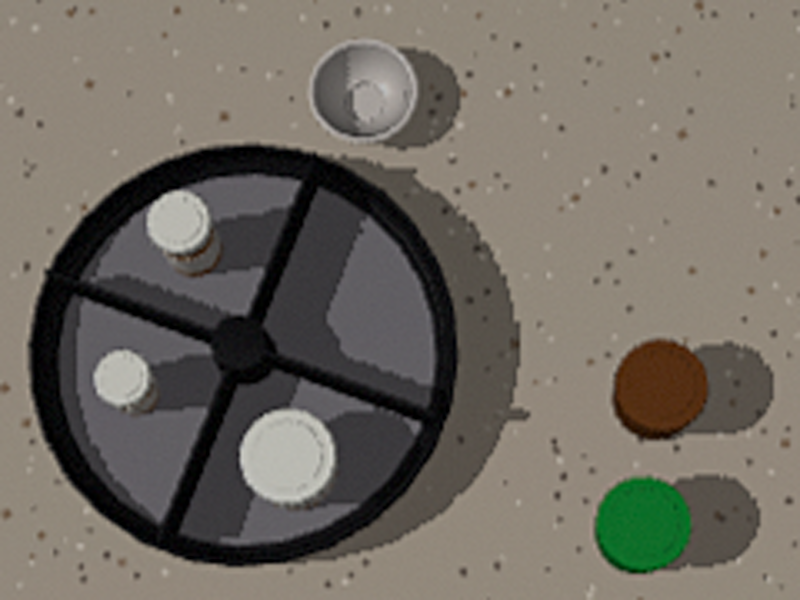

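The crop confirms a wide white cap at crop (288,457), which is px (266.4,262.1). The hub is at crop (244,348), the bowl at (364,91), and the empty quarter lies between the dividers at about -21° and -111°. I'll push the -21° divider counter-clockwise by about 132°, starting by turning the tool and closing the fingers.

```bash
python3 - <<'E'
from h import *
f='pics/top0.png'; g='pics/side0.png'
print('hub',ray(f,253.2,229.4,72),'rim c',ray(f,252.9,231.0,48))
# rim fit: extreme silhouette points of rim top in the crop
pts=[(456,355),(30,360),(243,145),(243,565),(95,210),(400,212),(390,505),(90,500)]
P=np.array([ray(f,180+u*.3,125+v*.3,48) for u,v in pts])
A=np.c_[2*P,np.ones(8)];s=np.linalg.lstsq(A,(P**2).sum(1),rcond=None)[0];print('fit',s[:2],np.sqrt(s[2]+s[:2]@s[:2]))
ax=s[:2]
for n,(u,v),z in[('d1',(316,168),72),('d2',(55,275),72),('d3',(165,535),72),('d4',(435,415),72),('wide',(288,457),82),('tall',(178,222),102),('small',(123,379),77),('bowl',(364,91),34)]:
    p=ray(f,180+u*.3,125+v*.3,z);d=p-ax;print(n,p,np.hypot(*d).round(),np.degrees(np.arctan2(d[1],d[0])).round(1))
print('side hub',proj(g,[*ax,72]))
E
```

```text
hub [555.5  73.3] rim c [556.8  76.8]
fit [558.81340653  76.22338957] 148.2106585830913
d1 [681.6  21.1] 135.0 -24.2
d2 [612.1 202.7] 137.0 67.2
d3 [429.7 128.2] 139.0 158.1
d4 [503.9 -55.4] 143.0 -112.6
wide [477.6  43.9] 87.0 -158.3
tall [638.  113.2] 87.0 25.0
small [536.3 155.2] 82.0 105.9
bowl [750.  -12.3] 211.0 -24.8
side hub [314.6 215.1]
```

step_arm --plan '[{"turn": [0,0,-6.8],"delta_pos": [0,0,0],"fingers": 255},{"turn": [0,0,-6.8],"delta_pos": [0,0,0],"fingers": 255},{"turn": [0,0,-6.8],"delta_pos": [0,0,0],"fingers": 255},{"turn": [0,0,-6.8],"delta_pos": [0,0,0],"fingers": 255},{"turn": [0,0,-6.8],"delta_pos": [0,0,0],"fingers": 255}]'

```text
clock: 0.52
tcp_pos: [206.4, -509.5, 303.4]
tool_rot: [-0.001, 0.881, 0.472, 0.0]
force: [-0.5, -0.4, 0.3]
opening: 25.6
grasp_force: 0.0
```

step_arm --plan '[{"turn": [0,0,-6.8],"delta_pos": [0,0,0],"fingers": 255},{"turn": [0,0,-6.8],"delta_pos": [0,0,0],"fingers": 255},{"turn": [0,0,-6.8],"delta_pos": [0,0,0],"fingers": 255},{"turn": [0,0,-6.8],"delta_pos": [0,0,0],"fingers": 255},{"turn": [0,0,-6.8],"delta_pos": [0,0,0],"fingers": 255}]'

```text
clock: 0.93
tcp_pos: [206.4, -509.5, 303.4]
tool_rot: [-0.0, 0.705, 0.709, 0.0]
force: [-0.1, -1.0, 0.9]
opening: -0.1
grasp_force: 0.0
```

step_arm --plan '[{"turn": [0,0,0],"delta_pos": [15,12,2],"fingers": 255},{"turn": [0,0,0],"delta_pos": [25,20,4],"fingers": 255},{"turn": [0,0,0],"delta_pos": [25,20,4],"fingers": 255},{"turn": [0,0,0],"delta_pos": [25,20,4],"fingers": 255},{"turn": [0,0,0],"delta_pos": [25,20,4],"fingers": 255}]'

```text
clock: 1.35
tcp_pos: [298.8, -393.4, 285.3]
tool_rot: [-0.0, 0.707, 0.707, 0.0]
force: [0.9, -1.3, 0.3]
opening: 0.4
grasp_force: 0.0
```

step_arm --plan '[{"turn": [0,0,0],"delta_pos": [25,20,4],"fingers": 255},{"turn": [0,0,0],"delta_pos": [25,20,4],"fingers": 255},{"turn": [0,0,0],"delta_pos": [25,20,4],"fingers": 255},{"turn": [0,0,0],"delta_pos": [25,20,4],"fingers": 255},{"turn": [0,0,0],"delta_pos": [25,20,4],"fingers": 255}]'

```text
clock: 1.77
tcp_pos: [398.8, -268.1, 265.5]
tool_rot: [-0.0, 0.707, 0.707, 0.0]
force: [0.6, -1.6, -0.5]
opening: -0.3
grasp_force: 0.0
```

step_arm --plan '[{"turn": [0,0,0],"delta_pos": [25,20,4],"fingers": 255},{"turn": [0,0,0],"delta_pos": [25,20,4],"fingers": 255},{"turn": [0,0,0],"delta_pos": [25,20,4],"fingers": 255},{"turn": [0,0,0],"delta_pos": [25,20,4],"fingers": 255},{"turn": [0,0,0],"delta_pos": [25,20,4],"fingers": 255}]'

```text
clock: 2.18
tcp_pos: [498.7, -143.0, 245.4]
tool_rot: [-0.0, 0.707, 0.707, -0.0]
force: [0.2, 0.1, -0.6]
opening: -0.2
grasp_force: 0.0
```

step_arm --plan '[{"turn": [0,0,0],"delta_pos": [25,20,4],"fingers": 255},{"turn": [0,0,0],"delta_pos": [25,20,4],"fingers": 255},{"turn": [0,0,0],"delta_pos": [25,20,4],"fingers": 255},{"turn": [0,0,0],"delta_pos": [25,20,4],"fingers": 255},{"turn": [0,0,0],"delta_pos": [12,6,2],"fingers": 255}]'

```text
clock: 2.6
tcp_pos: [585.9, -29.6, 227.0]
tool_rot: [-0.0, 0.706, 0.708, 0.001]
force: [0.1, -0.5, -0.2]
opening: 0.1
grasp_force: 0.0
```

```bash
python3 - <<'E'
from h import *
s=get_state();print(s['tcp_pos'],s['joints'].round(2))
snap('top','pics/top1.png');a=cv2.imread('pics/top1.png')[100:340,120:440]
w=get_image('wrist')['pixels']
cv2.imwrite('pics/v1.png',np.hstack([cv2.resize(a,(400,300)),cv2.resize(w,(400,300))]))
E
```

```text
[585.89207196 -29.62964506 226.9563116 ] [-0.18  0.45 -0.21  0.91  0.    1.39]
```

View pics/v1.png

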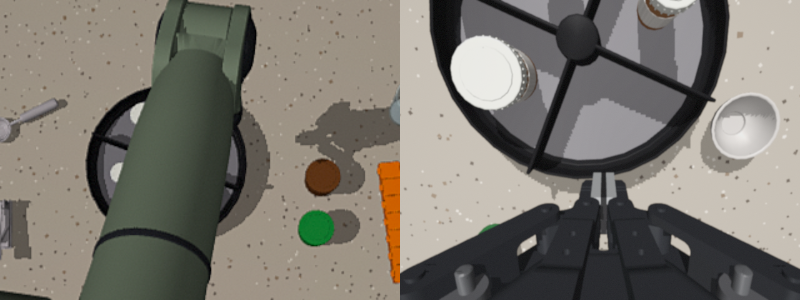

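The wrist view (right half, at 400 px offset) shows the hub at composite (578,40), the bowl at (746,126) and the closed fingertips at (603,185). I'll check the axis against this view.

```bash
cat >> h.py <<'E'
def wray(u,v,z,s=None,im=None):
    s=s or get_state(); im=im or get_image('wrist'); H=np.array(im['hand_eye'])
    M=q(s['tool_rot']).as_matrix(); o=s['tcp_pos']+M@H[:3,3]
    r=np.linalg.solve(im['K'],[u,v,1]); r=M@H[:3,:3]@np.array([r[0],-r[1],-r[2]])
    return (o+r*(z-o[2])/r[2])[:2].round(1)
E
python3 - <<'E'
from h import *
for n,u,v,z in[('hub',178,40,72),('bowl',347,126,34),('cap',84,74,82),('d1end',312,99,72),('d4end',131,171,72)]: print(n,wray(u*1.6,v*1.6,z))
E
```

```text
hub [560.7  75.1]
bowl [751.8 -12. ]
cap [475.1  42.8]
d1end [689.3  19.7]
d4end [506.5 -56. ]
```

```bash
python3 - <<'E'
import numpy as np
st=[4]*4+[3]+[2,2,2,2,3]+[4]*30+[3,3,2,2,1]
a=np.radians(-60+np.r_[0,np.cumsum(st)]);P=np.c_[75+95*np.sin(a),558+95*np.cos(a)]
d=np.diff(np.round(P*2)/2,axis=0);print(np.degrees(a[-1]),P[0])
for i in range(0,len(d),5):print([list(map(float,r)) for r in d[i:i+5]])
E
```

```text
101.0 [ -7.27241336 605.5       ]
[[3.5, 5.5], [4.0, 5.5], [4.5, 5.0], [4.5, 5.0], [3.5, 3.0]]
[[2.5, 2.5], [3.0, 2.0], [2.5, 2.0], [3.0, 1.5], [4.0, 3.0]]
[[6.0, 3.0], [6.0, 2.5], [6.0, 2.5], [6.5, 1.5], [6.5, 1.5]]
[[6.5, 1.0], [6.5, 0.5], [7.0, 0.0], [6.5, -0.5], [6.5, -1.0]]
[[6.5, -1.5], [6.5, -1.5], [6.0, -2.5], [6.0, -2.5], [6.0, -3.0]]
[[5.5, -3.5], [5.5, -4.0], [5.0, -4.5], [5.0, -4.5], [4.5, -5.0]]
[[4.0, -5.0], [3.5, -5.5], [3.5, -6.0], [3.0, -6.0], [2.5, -6.0]]
[[2.0, -6.5], [1.5, -6.0], [1.0, -7.0], [1.0, -6.5], [0.0, -6.5]]
[[0.0, -5.0], [-0.5, -5.0], [-0.5, -3.0], [-0.5, -3.5], [0.0, -1.5]]
```

step_arm --plan '[{"turn": [0,0,0],"delta_pos": [12,10,0],"fingers": 255},{"turn": [0,0,0],"delta_pos": [11,9.5,20],"fingers": 255},{"turn": [0,0,0],"delta_pos": [0,0,28],"fingers": 255},{"turn": [0,0,0],"delta_pos": [0,0,28],"fingers": 255},{"turn": [0,0,0],"delta_pos": [0,0,28],"fingers": 255}]'

```text
clock: 3.37
tcp_pos: [603.6, -10.6, 123.5]
tool_rot: [0.001, 0.707, 0.707, 0.0]
force: [-0.4, -0.1, -0.1]
opening: 0.0
grasp_force: 0.0
```

step_arm --plan '[{"turn": [0,0,0],"delta_pos": [0,0,0],"fingers": 255}]'

```text
clock: 3.45
tcp_pos: [599.7, -10.2, 119.0]
tool_rot: [-0.003, 0.707, 0.707, -0.003]
force: [-2.4, 0.1, 0.2]
opening: 0.0
grasp_force: 0.0
```

step_arm --plan '[{"turn": [0,0,0],"delta_pos": [3.5,5.5,0],"fingers": 255},{"turn": [0,0,0],"delta_pos": [4,5.5,0],"fingers": 255},{"turn": [0,0,0],"delta_pos": [4.5,5,0],"fingers": 255},{"turn": [0,0,0],"delta_pos": [4.5,5,0],"fingers": 255},{"turn": [0,0,0],"delta_pos": [3.5,3,0],"fingers": 255}]'

```text
clock: 3.87
tcp_pos: [629.5, 11.1, 125.7]
tool_rot: [0.001, 0.707, 0.708, 0.001]
force: [1.6, -0.6, -0.0]
opening: -0.1
grasp_force: 0.0
```

step_arm --plan '[{"turn": [0,0,0],"delta_pos": [2.5,2.5,0],"fingers": 255},{"turn": [0,0,0],"delta_pos": [3,2,0],"fingers": 255},{"turn": [0,0,0],"delta_pos": [2.5,2,0],"fingers": 255},{"turn": [0,0,0],"delta_pos": [3,1.5,0],"fingers": 255},{"turn": [0,0,0],"delta_pos": [4,3,0],"fingers": 255}]'

```text
clock: 4.28
tcp_pos: [638.3, 25.7, 123.8]
tool_rot: [-0.0, 0.707, 0.707, -0.0]
force: [0.1, -0.0, 0.3]
opening: 0.1
grasp_force: 0.0
```

```bash
python3 - <<'E'
from h import *
s=get_state();print(s['tcp_pos'],s['force'],s['joint_velocities'].round(3))
w=get_image('wrist')['pixels'];cv2.imwrite('pics/w2.png',w)
E
```

```text
[638.34248941  25.72822733 123.78768603] [ 0.13699115 -0.01353748  0.27792672] [0.083 0.063 0.122 0.058 0.004 0.081]
```

View pics/w2.png

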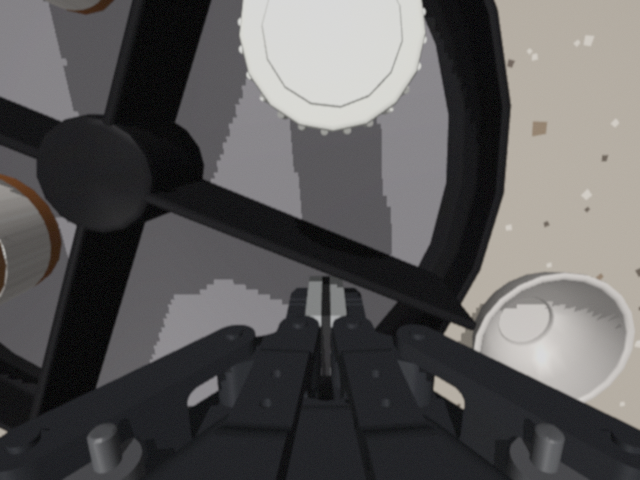

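The wrist view shows the fingertips at (325,290) just behind the divider, which runs from (160,200) to (470,320). The tall bottle's cap is well beyond it at (330,60), and the bowl at (550,330) is clear. I'll push on.

step_arm --plan '[{"turn": [0,0,0],"delta_pos": [6,3,0],"fingers": 255},{"turn": [0,0,0],"delta_pos": [6,2.5,0],"fingers": 255},{"turn": [0,0,0],"delta_pos": [6,2.5,0],"fingers": 255},{"turn": [0,0,0],"delta_pos": [6.5,1.5,0],"fingers": 255},{"turn": [0,0,0],"delta_pos": [6.5,1.5,0],"fingers": 255}]'

```text
clock: 4.75
tcp_pos: [649.5, 57.2, 123.7]
tool_rot: [-0.0, 0.707, 0.707, -0.0]
force: [-0.9, -1.6, -0.5]
opening: -0.2
grasp_force: 0.6
```

step_arm --plan '[{"turn": [0,0,0],"delta_pos": [6.5,1,0],"fingers": 255},{"turn": [0,0,0],"delta_pos": [6.5,0.5,0],"fingers": 255},{"turn": [0,0,0],"delta_pos": [7,0,0],"fingers": 255},{"turn": [0,0,0],"delta_pos": [6.5,-0.5,0],"fingers": 255},{"turn": [0,0,0],"delta_pos": [6.5,-1,0],"fingers": 255}]'

```text
clock: 5.17
tcp_pos: [649.5, 90.2, 123.9]
tool_rot: [0.0, 0.707, 0.707, 0.0]
force: [-0.4, -0.9, -0.1]
opening: -0.3
grasp_force: 0.7
```

step_arm --plan '[{"turn": [0,0,0],"delta_pos": [6.5,-1.5,0],"fingers": 255},{"turn": [0,0,0],"delta_pos": [6.5,-1.5,0],"fingers": 255},{"turn": [0,0,0],"delta_pos": [6,-2.5,0],"fingers": 255},{"turn": [0,0,0],"delta_pos": [6,-2.5,0],"fingers": 255},{"turn": [0,0,0],"delta_pos": [6,-3,0],"fingers": 255}]'

```text
clock: 5.58
tcp_pos: [638.4, 121.1, 124.0]
tool_rot: [0.0, 0.707, 0.707, 0.0]
force: [-0.2, -1.4, -0.6]
opening: -0.3
grasp_force: 0.8
```

step_arm --plan '[{"turn": [0,0,0],"delta_pos": [5.5,-3.5,0],"fingers": 255},{"turn": [0,0,0],"delta_pos": [5.5,-4,0],"fingers": 255},{"turn": [0,0,0],"delta_pos": [5,-4.5,0],"fingers": 255},{"turn": [0,0,0],"delta_pos": [5,-4.5,0],"fingers": 255},{"turn": [0,0,0],"delta_pos": [4.5,-5,0],"fingers": 255}]'

```text
clock: 6.0
tcp_pos: [616.6, 146.6, 124.0]
tool_rot: [0.0, 0.707, 0.707, 0.0]
force: [-0.0, -1.1, -0.1]
opening: -0.2
grasp_force: 0.7
```

step_arm --plan '[{"turn": [0,0,0],"delta_pos": [4,-5,0],"fingers": 255},{"turn": [0,0,0],"delta_pos": [3.5,-5.5,0],"fingers": 255},{"turn": [0,0,0],"delta_pos": [3.5,-6,0],"fingers": 255},{"turn": [0,0,0],"delta_pos": [3,-6,0],"fingers": 255},{"turn": [0,0,0],"delta_pos": [2.5,-6,0],"fingers": 255}]'

```text
clock: 6.42
tcp_pos: [587.8, 162.9, 123.9]
tool_rot: [-0.0, 0.707, 0.707, 0.0]
force: [1.4, -0.3, -0.5]
opening: 0.2
grasp_force: 0.6
```

step_arm --plan '[{"turn": [0,0,0],"delta_pos": [2,-6,0],"fingers": 255},{"turn": [0,0,0],"delta_pos": [1.5,-5,0],"fingers": 255},{"turn": [0,0,0],"delta_pos": [0.5,-4,0],"fingers": 255},{"turn": [0,0,0],"delta_pos": [0.5,-2,0],"fingers": 255},{"turn": [0,0,0],"delta_pos": [0,0,0],"fingers": 255}]'

```text
clock: 6.83
tcp_pos: [570.7, 167.2, 123.8]
tool_rot: [-0.0, 0.707, 0.707, -0.0]
force: [-0.8, 0.0, 0.1]
opening: -0.1
grasp_force: 0.0
```

```bash
python3 - <<'E'
from h import *
s=get_state();print(s['tcp_pos'],s['force'])
snap('side','pics/s3.png');snap('top','pics/t3.png')
a=cv2.imread('pics/s3.png')[120:320,180:460];b=cv2.imread('pics/t3.png')[125:335,140:434]
w=get_image('wrist')['pixels'];cv2.imwrite('pics/w3.png',w)
cv2.imwrite('pics/v3.png',np.hstack([cv2.resize(a,(400,286)),cv2.resize(w,(381,286))]))
E
```

```text
[570.65800974 167.19964942 123.79941134] [-0.77710845  0.04563979  0.05639627]
```

View pics/v3.png

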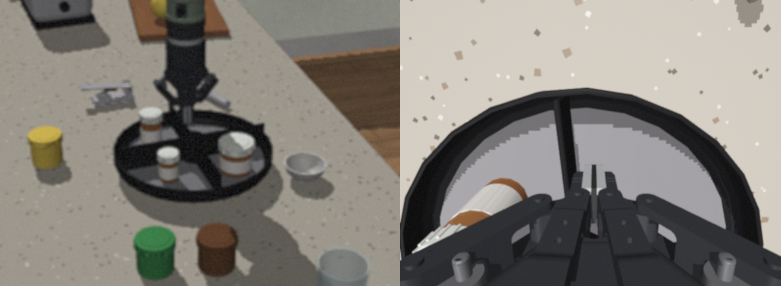

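Side view: the wide bottle's cap is at composite (236,143), about side px (345,220). It is nearly at the bowl, and the fingertips are just behind the divider.

```bash
python3 - <<'E'
from h import *
print('wide start via side', ray('pics/side0.png',287.5,223.5,82))
for v in(219,221):
  p=ray('pics/s3.png',345.2,v,82);d=p-[558,75];print(p,np.hypot(*d),np.degrees(np.arctan2(d[1],d[0])))
cv2.imwrite('pics/c4.png',cv2.resize(cv2.imread('pics/s3.png')[180:270,240:420],None,fx=4,fy=4,interpolation=cv2.INTER_CUBIC))
w=cv2.imread('pics/w3.png')
# divider angle from wrist: top outer end & mid of divider, resized px (560,105),(572,165)
E
```

```text
wide start via side [476.6  35.5]
[625.1  19.1] 87.33395674077754 -39.79717118329251
[622.    9.4] 91.64802234636599 -45.707319368544255
```

View pics/c4.png

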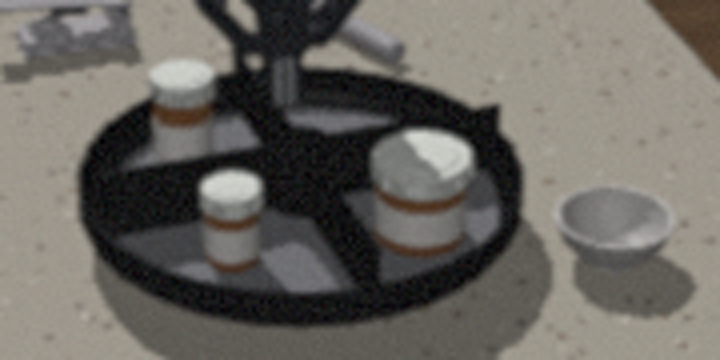

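The cap's top centre is at crop (424,155), which puts the bottle at about -40°. It needs roughly 16° more.

step_arm --plan '[{"turn": [0,0,0],"delta_pos": [0.5,-3,0],"fingers": 255},{"turn": [0,0,0],"delta_pos": [1,-4.5,0],"fingers": 255},{"turn": [0,0,0],"delta_pos": [0.5,-5.5,0],"fingers": 255},{"turn": [0,0,0],"delta_pos": [0,-5,0],"fingers": 255},{"turn": [0,0,0],"delta_pos": [0,-4,0],"fingers": 255}]'

```text
clock: 7.4
tcp_pos: [548.5, 169.0, 123.9]
tool_rot: [-0.0, 0.707, 0.707, -0.0]
force: [1.0, -0.3, 0.3]
opening: -0.1
grasp_force: 0.5
```

step_arm --plan '[{"turn": [0,0,0],"delta_pos": [0,-2.5,0],"fingers": 255},{"turn": [0,0,0],"delta_pos": [-0.5,-1.5,0],"fingers": 255},{"turn": [0,0,0],"delta_pos": [0,0,0],"fingers": 255},{"turn": [0,0,0],"delta_pos": [0,4,0],"fingers": 255},{"turn": [0,0,0],"delta_pos": [0,6,0],"fingers": 255}]'

```text
clock: 7.82
tcp_pos: [555.2, 168.5, 123.8]
tool_rot: [-0.0, 0.707, 0.707, -0.0]
force: [0.3, 1.0, -0.3]
opening: -0.0
grasp_force: 0.0
```

step_arm --plan '[{"turn": [0,0,0],"delta_pos": [0,0,-15],"fingers": 255},{"turn": [0,0,0],"delta_pos": [0,0,-30],"fingers": 255},{"turn": [0,0,0],"delta_pos": [0,0,-30],"fingers": 255},{"turn": [0,0,0],"delta_pos": [0,0,-20],"fingers": 255},{"turn": [0,0,0],"delta_pos": [0,0,0],"fingers": 255}]'

```text
clock: 8.23
tcp_pos: [558.6, 168.9, 223.7]
tool_rot: [0.002, 0.707, 0.707, 0.003]
force: [0.3, -0.2, 0.1]
opening: -0.0
grasp_force: 0.0
```

```bash
python3 - <<'E'
from h import *
s=get_state();print(s['tcp_pos'],s['force'])
snap('side','pics/s5.png')
cv2.imwrite('pics/c5.png',cv2.resize(cv2.imread('pics/s5.png')[180:270,240:420],None,fx=4,fy=4,interpolation=cv2.INTER_CUBIC))
E
```

```text
[558.63097674 168.93991567 223.72089564] [ 0.33722293 -0.2258653   0.09851239]
```

View pics/c5.png

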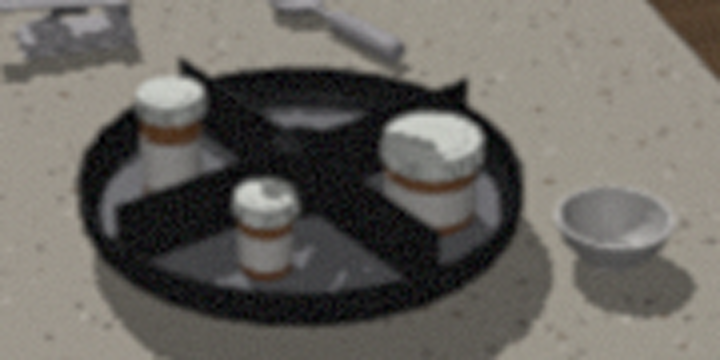

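The bottle now stands beside the bowl. The cap's top centre is at crop (434,134), which is side px (348.5,213.5), and the bowl rim centre is at (615,220).

```bash
python3 - <<'E'
from h import *
f='pics/s5.png'
b=ray(f,240+615/4,180+219/4,34); ax=np.array([558,75]);e=np.array([193,-87])/np.hypot(193,87)
print('bowl',b)
c=ray(f,348.5,213.5,82);print('cap',c)
for z,(u,v) in{'72a':(465,86),'72b':(436,237),'72c':(185,66),'72d':(120,210)}.items():
    p=ray(f,240+u/4,180+v/4,72);d=p-ax;print(p,np.degrees(np.arctan2(*d[::-1])))
off=b-np.array([751,-12]);d=c-off-ax;print(off,'corrected cap',c-off,d@e,d@[-e[1],e[0]])
E
```

```text
bowl [749.8 -14.1]
cap [642.2  44.2]
[689.6 119.3] 18.604578282601505
[609.5 -61.4] -69.31516942883884
[508.8 198.6] 111.70543674610558
[428.1  20.2] -157.1269198661424
[-1.2 -2.1] corrected cap [643.4  46.3] 89.64981092313674 8.930923885346262
```

The bottle is about 90 mm out and 5–9 mm off the line, so that is good. Next I move to point above the cap.

step_arm --plan '[{"turn": [0,0,0],"delta_pos": [-10,7,0],"fingers": 255},{"turn": [0,0,0],"delta_pos": [-20,13,0],"fingers": 255},{"turn": [0,0,0],"delta_pos": [-25,17,0],"fingers": 255},{"turn": [0,0,0],"delta_pos": [-25,17,0],"fingers": 255},{"turn": [0,0,0],"delta_pos": [-20,13,0],"fingers": 255}]'

```text
clock: 8.7
tcp_pos: [623.3, 66.0, 216.9]
tool_rot: [-0.001, 0.707, 0.707, -0.001]
force: [0.7, 0.8, -0.6]
opening: 0.4
grasp_force: 0.0
```

step_arm --plan '[{"turn": [0,0,0],"delta_pos": [-15,10,8],"fingers": 255},{"turn": [0,0,0],"delta_pos": [-9,6,12],"fingers": 255},{"turn": [0,0,0],"delta_pos": [0,0,12],"fingers": 255},{"turn": [0,0,0],"delta_pos": [0,0,8],"fingers": 255},{"turn": [0,0,0],"delta_pos": [0,0,4],"fingers": 255}]'

```text
clock: 9.12
tcp_pos: [636.3, 45.5, 171.7]
tool_rot: [-0.002, 0.706, 0.708, -0.002]
force: [-0.0, 1.2, 0.8]
opening: -0.1
grasp_force: 0.0
```

```bash
python3 - <<'E'
from h import *
s=get_state();print(s['tcp_pos'],s['force'])
snap('side','pics/s6.png');w=get_image('wrist')['pixels']
a=cv2.resize(cv2.imread('pics/s6.png')[150:270,260:420],(400,300),interpolation=cv2.INTER_CUBIC)
cv2.imwrite('pics/v6.png',np.hstack([a,cv2.resize(w,(400,300))]))
E
```

```text
[636.34619095  45.50072424 171.72040856] [-0.02756168  1.18051331  0.83895749]
```

View pics/v6.png

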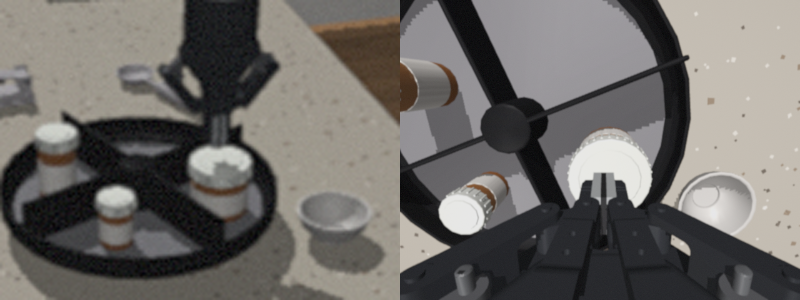

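The fingertips are just above the white cap: cap centre at composite (611,176) in the wrist view, fingertips at (603,185). I'll do a check and then a small centring.

```bash
python3 - <<'E'
from h import *
s=get_state();print(s['tcp_pos'],wray(211*1.6,176*1.6,82))
E
```

```text
[636.93514429  45.83844882 173.16688954] [642.7  45.1]
```

step_arm --plan '[{"turn": [0,0,0],"delta_pos": [0,2,0],"fingers": 255},{"turn": [0,0,0],"delta_pos": [0,0,0],"fingers": 255},{"turn": [0,0,0],"delta_pos": [0,0,0],"fingers": 255},{"turn": [0,0,0],"delta_pos": [0,0,0],"fingers": 255},{"turn": [0,0,0],"delta_pos": [0,0,0],"fingers": 255}]'

```text
clock: 9.68
tcp_pos: [640.6, 44.7, 175.3]
tool_rot: [0.0, 0.707, 0.707, 0.0]
force: [-0.4, 1.0, 0.5]
opening: 0.2
grasp_force: 0.0
```

step_arm --plan '[{"turn": [0,0,0],"delta_pos": [0,0,0],"fingers": 255},{"turn": [0,0,0],"delta_pos": [0,0,0],"fingers": 255},{"turn": [0,0,0],"delta_pos": [0,0,0],"fingers": 255},{"turn": [0,0,0],"delta_pos": [0,0,0],"fingers": 255},{"turn": [0,0,0],"delta_pos": [0,0,0],"fingers": 255}]'

```text
clock: 10.1
tcp_pos: [640.5, 44.5, 174.9]
tool_rot: [-0.0, 0.707, 0.707, -0.0]
force: [0.1, -1.1, 0.4]
opening: 0.3
grasp_force: 0.0
```

step_arm --plan '[{"turn": [0,0,0],"delta_pos": [0,0,0],"fingers": 255},{"turn": [0,0,0],"delta_pos": [0,0,0],"fingers": 255},{"turn": [0,0,0],"delta_pos": [0,0,0],"fingers": 255},{"turn": [0,0,0],"delta_pos": [0,0,0],"fingers": 255},{"turn": [0,0,0],"delta_pos": [0,0,0],"fingers": 255}]'

```text
clock: 10.52
tcp_pos: [640.5, 44.6, 174.9]
tool_rot: [-0.0, 0.707, 0.707, -0.0]
force: [0.5, 0.2, 0.1]
opening: -0.1
grasp_force: 0.0
```

step_arm --plan '[{"turn": [0,0,0],"delta_pos": [0,0,0],"fingers": 255},{"turn": [0,0,0],"delta_pos": [0,0,0],"fingers": 255},{"turn": [0,0,0],"delta_pos": [0,0,0],"fingers": 255},{"turn": [0,0,0],"delta_pos": [0,0,0],"fingers": 255},{"turn": [0,0,0],"delta_pos": [0,0,0],"fingers": 255}]'

```text
clock: 10.93
tcp_pos: [640.5, 44.6, 174.9]
tool_rot: [-0.0, 0.707, 0.707, 0.0]
force: [-0.2, -0.1, -1.3]
opening: -0.2
grasp_force: 0.0
```

step_arm --plan '[{"turn": [0,0,0],"delta_pos": [0,0,0],"fingers": 255},{"turn": [0,0,0],"delta_pos": [0,0,0],"fingers": 255},{"turn": [0,0,0],"delta_pos": [0,0,0],"fingers": 255},{"turn": [0,0,0],"delta_pos": [0,0,0],"fingers": 255},{"turn": [0,0,0],"delta_pos": [0,0,0],"fingers": 255}]'

```text
clock: 11.35
tcp_pos: [640.5, 44.6, 174.9]
tool_rot: [0.0, 0.707, 0.707, 0.0]
force: [-0.0, 0.8, 0.1]
opening: 0.2
grasp_force: 0.0
```

step_arm --plan '[{"turn": [0,0,0],"delta_pos": [0,0,0],"fingers": 255},{"turn": [0,0,0],"delta_pos": [0,0,0],"fingers": 255},{"turn": [0,0,0],"delta_pos": [0,0,0],"fingers": 255},{"turn": [0,0,0],"delta_pos": [0,0,0],"fingers": 255},{"turn": [0,0,0],"delta_pos": [0,0,0],"fingers": 255}]'

```text
clock: 11.77
tcp_pos: [640.5, 44.6, 174.9]
tool_rot: [-0.0, 0.707, 0.707, -0.0]
force: [-0.1, -1.3, -0.3]
opening: 0.2
grasp_force: 0.0
```

step_arm --plan '[{"turn": [0,0,0],"delta_pos": [0,0,0],"fingers": 255},{"turn": [0,0,0],"delta_pos": [0,0,0],"fingers": 255},{"turn": [0,0,0],"delta_pos": [0,0,0],"fingers": 255},{"turn": [0,0,0],"delta_pos": [0,0,0],"fingers": 255},{"turn": [0,0,0],"delta_pos": [0,0,0],"fingers": 255}]'

```text
clock: 12.18
tcp_pos: [640.5, 44.6, 174.9]
tool_rot: [-0.0, 0.707, 0.707, -0.0]
force: [0.0, 0.8, 0.3]
opening: 0.2
grasp_force: 0.0
```

step_arm --plan '[{"turn": [0,0,0],"delta_pos": [0,0,0],"fingers": 255},{"turn": [0,0,0],"delta_pos": [0,0,0],"fingers": 255},{"turn": [0,0,0],"delta_pos": [0,0,0],"fingers": 255},{"turn": [0,0,0],"delta_pos": [0,0,0],"fingers": 255},{"turn": [0,0,0],"delta_pos": [0,0,0],"fingers": 255}]'

```text
clock: 12.6
tcp_pos: [640.5, 44.6, 174.9]
tool_rot: [-0.0, 0.707, 0.707, -0.0]
force: [-0.2, -0.1, -0.3]
opening: -0.0
grasp_force: 0.0
```

```bash
python3 -c "
from plant import *
print(close_job())"
```

```text
the job is handed in; nothing more can be done
None
```

I turned the lazy Susan about 134° so the short wide bottle stands beside the bowl, held the closed fingertips about 20 mm above its cap for just over 3 s, and handed the job in still pointing. The hand-in gave no verdict.

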